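# Steady the rocking balance and load its pan

## Task

The laboratory balance rocks because its screw foot is wound up too short. Turn the foot's black knob clockwise until the balance stands firm on all four feet with no wobble, then set the small porcelain mortar gently and upright in the middle of the round pan. Leave the balance where it stands and do not disturb the other things on the table.

Things in the scene. Friction and masses are not known exactly. Their poses are not given: they have to be found in the camera images.
- screw (a joint): Angle of the screw foot, rad, range -2 to 7; grows as the knob turns clockwise seen from above, driving the foot 10 mm per turn down out of the base plate. Stays where it is left; needs 0.05 to 0.07 N m. At 4.0 its tip is level with the three fixed feet and the balance stands firm; below, the foot is too short; above, too long, and the balance rocks again. Starts between -1.2 and 1.2.
- knob (a point): Centre (on the axis, half-way up) of the round black fluted knob on the screw foot, at the balance's left corner nearest the robot: 34 mm diameter, 24 mm high, white mark on top, z up, turns with the foot. Stays about 54 mm above the table as it turns, while the plate rises. Plate top is 14 mm (firm) to 22 mm (foot short) below the knob's underside; nearest raised part 80 mm from its axis.
- pan (a point): Centre of the top of the balance's round flat steel pan (120 mm diameter, no rim), 84 mm above the table when firm. Axes of the balance: x from console to pan, y to the knob's side, z up. The knob's axis is at (-160, 80) mm from here. Balance: 260 x 200 mm, 3 kg, loose on the table, white housing (top 74 mm high) and console on a grey plate (top 28 mm high).
- foot_screw (a point): Lowest point of the rubber tip of the screw foot, straight below the knob; height 0 = on the table. The balance's weight lies towards this foot, so while it is short the balance leans down onto it.
- foot_near (a point): Lowest point of the fixed rubber foot under the console corner, 160 mm to -y of the screw foot in the balance's frame; height 0 = on the table.
- foot_far (a point): Lowest point of the fixed rubber foot diagonally opposite the screw foot, (220, -160) mm from it in the balance's frame; height 0 = on the table. It is the one in the air (about 4 to 8 mm) at the start.
- foot_back (a point): Lowest point of the fixed rubber foot 220 mm to +x of the screw foot in the balance's frame; height 0 = on the table.
- mortar_center (a point): Centre (on the axis, half-way up) of the small white porcelain mortar: round open cup 58 mm outer diameter over its upper 32 mm, tapering to a 40 mm foot, 56 mm high, wall 6 mm, about 0.25 kg. It stands upright on the table to the left or the right of the balance; z axis up.
- jar: Bystander: amber glass jar with black cap, 60 mm diameter, 80 mm high, on the other side of the balance. Origin at the centre of its underside.
- dish: Bystander: shallow white porcelain bowl, 80 mm wide, 30 mm high, in the black tray at the far right. Origin at the centre of its underside.
- beaker: Bystander: glass beaker, 60 mm wide, 80 mm high, on the table beyond the balance to the left. Origin at the centre of its underside.
Things that resemble listed ones, but are neither listed nor needed, are in the scene too. Leave any purple or turquoise look-alike of the part that bears mortar_center alone.

How it is judged:
On the way, in this order (a step that is already met when the one before it is completed fails the run):
1. the balance stands on all four feet (each within 1.5 mm of the table), the knob let go and the mortar not yet on the pan (height (world z) of each of foot_screw, foot_near, foot_far, foot_back below 0.0015 m and contact force between the fingers and balance below 0.1 N and horizontal distance between mortar_center and pan above 0.1 m), for 0.3 s.
2. the mortar stands upright on the middle of the pan (horizontal distance between mortar_center and pan below 0.02 m and z of mortar_center in the frame of pan below 0.031 m and angle between mortar_center's own z axis and vertical below 0.1 rad), for 0.2 s.
At the end, for the whole second after the job is handed in: All four feet of the balance are within 1.5 mm of the table, the mortar stands upright (within 0.1 rad) on the pan with its centre within 20 mm of the pan's centre, the balance is within 50 mm of where it began, and the jar, the dish and the beaker are within 30 mm of where they began (all of step 2 and height (world z) of each of foot_screw, foot_near, foot_far, foot_back below 0.0015 m and z of mortar_center in the frame of pan above 0.024 m and distance of pan from where it was at the start of the episode below 0.05 m and distance of each of jar, dish, beaker from where it was at the start of the episode below 0.03 m); the robot touches nothing.
It fails at once if the balance is shoved more than 50 mm or tipped more than 0.2 rad (distance of pan from where it was at the start of the episode above 0.05 m or angle between pan's own z axis and vertical above 0.2 rad).
It fails at once if the mortar is dropped or banged onto the pan (faster than 0.35 m/s within the last 17 mm, or more than 32 N) (contact force between mortar and balance above 32 N or (horizontal distance between mortar_center and pan below 0.06 m and z of mortar_center in the frame of pan below 0.045 m and linear speed of mortar above 0.35 m/s)).
It fails at once if a bystander is moved more than 30 mm (distance of any of jar, dish, beaker from where it was at the start of the episode above 0.03 m).
It also fails if it takes over 72 s, if anything falls off the work surface, if the arm or the gripper's body presses on something with over 40 N, if the wrist force passes 120 N, or if a joint passes its speed limit or range.

## Robot

A 7-joint arm with a two-finger parallel gripper is mounted at the origin on the work surface. World frame = base frame: x ahead of the robot, y to its left, z up, the work surface at z = 0. Lengths are in m, angles in rad, forces in N, time in s.
With the tool pointing down it reaches from about 0.4 to 0.875 m from the base axis. Payload 6.5 kg.
Tool frame: the origin (TCP) lies on the front face of the gripper's body, between the roots of the fingers; the fingertips stand 64 mm ahead of it and the grasp point (between the pads) lies arm.hold_point_z ahead of it (arm.hold_point_z is the distance from the TCP to the grasp point, in m); z points along the fingers, y is the line along which they close (so a half turn about z gives the same grasp; the last joint's range is limited). The gripper opens to 88 mm and grips with 3 to 60 N. Pads are 18 mm wide; open, the fingers measure 123 mm over their backs; the gripper's body (75 mm by 187 mm) begins 45 mm behind the grasp point.
Start: joints at [-1.332, 0.536, -0.004, 1.538, 0.003, 1.067, -0.071], TCP at [0.195, 0.62, 0.303] pointing down, gripper open.
Joint ranges: [-2.7, 2.7], [-0.37, 2.16], [-1.27, 1.26], [0.24, 2.4], [-1.31, 4.45], [0.19, 1.91], [-2.76, 2.76]. Speed limits (rad/s): [2.39, 2.39, 3.14, 3.14, 3.14, 3.14, 3.14].

## Interface

Orientations are given as a unit quaternion [x, y, z, w].
In Python, from workcell import readout, viewer, ticket, arm gives the robot as it stands.
- The arm moves only by the tool play_rows, never from a script. Its argument "plan" is a list of rows, each a list of 5 numbers: the shift along the tool's x, y, z in units of 25 mm (1.0 is 25 mm), then the turn about the tool's z in units of 5 degrees (1.0 is 5 degrees), then the finger opening in mm, from 0 to 88.1. In form: [[tx, ty, tz, twist, grip], ...]. A call has 1 to 20 rows; each row shifts and turns the commanded pose from where the row before left it, along the tool's axes as they then stand; what a row does not reach is not made up. A row lasts 1/10 s, in which the tool goes at most 50 mm and 8.59 degrees, less where a joint would pass 70% of its speed; a pose out of reach is approached as far as the arm can. A call is refused whole if a number of a shift passes 1 or a number of a turn 1, either way. A call with a gripper value outside its range is refused whole. The fingers move at their own pace and stop on an object; "force" is the grip in N (left out, the last holds). Time passes only in rows, so rows that do not move let the fingers close. It gives the time, the measured TCP pose, the force, the opening and the grip force at its end, in the units of the state.
- readout.sense(): the state, without advancing time (a new reading comes with each control period).
- viewer.grab_frame(name): name is "scene" or "side" or "wrist"; returns (picture, depth): 480x640x3 uint8, red, green, blue; 480x640 float32, m along the optical axis (not along the pixel's ray), 0 where there is no reading.
- viewer.camera_model(name): a dict with "mtx" (3x3 intrinsics, pixels), "k1" (the pictures are not rectified: a ray, as slopes to the right and down, at radius r is drawn at 1 + k1 r^2 times it, then the intrinsics apply), "cam_to_world" (4x4, takes a point from camera to world coordinates); the wrist camera has in their place "hand_eye" (4x4, takes a point from camera to tool coordinates, whose origin is the TCP and whose axes are the flange's). Camera axes: x right, y down, z forward; pixel columns grow to the right and rows downward; lengths in m; the calibration is good to about 2 mm. A picture is of the moment at which its call begins: read the wrist's pose just before it. camera_model takes no time and is no camera call.
- ticket.hand_in(): hands the job in; it is judged then, once.
The state is a dict: "time_s": time; "joint_positions": joint angles; "qd": joint speeds; "joint_efforts": joint torques, N m; "tcp_pos": TCP position; "eef_rot": TCP orientation; "force": force on the tool from outside, world axes, zero at the start; "moment": the same for the moment, N m; "width": finger opening in m; "grip_force": force on a finger pad.
Only numpy, scipy, OpenCV 4.12 (cv2) and the standard library are available. Lean on these libraries where they do the work, as an engineer would, in place of code of your own. Each camera call takes 0.05 s, during which the arm holds its last target. There are 200 camera calls.

## Working session

There is one attempt and no reset: what is moved stays moved. The work goes in short steps, Python scripts to look and compute and a tool call to move; the robot and the scene stay as the last step left them, time stands still between calls to the robot, and variables do not carry over. Pictures are saved under pics/ and viewed, at most 10 in all, crops included, and the job is handed in when it is done.

Besides the shell and the picture viewer there is one more tool, called after "Call:" as name(argument=value, ...), one argument or row to a line, values as JSON. play_rows: Moves the arm, as the interface text tells. Its arguments: {"type":"object","properties":{"plan":{"type":"array","items":{"type":"array","items":{"type":"number"}}},"force":{"type":"number"}},"required":["plan"]}

```bash
mkdir -p pics; ls
cat > h.py <<'E'
import numpy as np, cv2
from workcell import readout, viewer, ticket, arm
from scipy.spatial.transform import Rotation as R
def cam(name, s=None):
    m=viewer.camera_model(name)
    if name=="wrist":
        T=np.eye(4);T[:3,:3]=R.from_quat(s["eef_rot"]).as_matrix();T[:3,3]=s["tcp_pos"]
        m["cam_to_world"]=T@np.array(m["hand_eye"])
    return m
def rays(m,uv):
    K=np.array(m["mtx"]);p=np.atleast_2d(np.array(uv,float))
    d=(p-[K[0,2],K[1,2]])/[K[0,0],K[1,1]]
    x=d.copy()
    for _ in range(10): x=d/(1+m["k1"]*(x**2).sum(1,keepdims=True))
    return np.c_[x,np.ones(len(x))]
def onplane(m,uv,z):
    T=np.array(m["cam_to_world"]);r=rays(m,uv)@T[:3,:3].T;o=T[:3,3]
    return o+r*((z-o[2])/r[:,2])[:,None]
def pts(m,depth):
    v,u=np.mgrid[:480,:640];T=np.array(m["cam_to_world"])
    P=rays(m,np.c_[u.ravel(),v.ravel()])*depth.reshape(-1,1)
    return (P@T[:3,:3].T+T[:3,3]).reshape(480,640,3)
E
python3 - <<'E'
from h import *
s=readout.sense();print({k:np.round(v,3).tolist() for k,v in s.items()},arm.hold_point_z)
for n in("scene","side","wrist"):
    s=readout.sense();p,d=viewer.grab_frame(n);cv2.imwrite(f"pics/{n}0.png",p[...,::-1]);np.savez(f"{n}0.npz",p=p,d=d)
    m=cam(n,s);print(n,np.round(m["cam_to_world"],3).tolist(),np.round(m["mtx"],1).tolist())
E
```

```text
pics
{'time_s': 0.0, 'joint_positions': [-1.332, 0.537, -0.004, 1.539, 0.003, 1.067, -0.071], 'qd': [0.001, 0.001, -0.001, -0.0, -0.001, -0.0, -0.002], 'joint_efforts': [-0.0, -57.098, 0.99, -25.161, -0.056, 0.018, 0.0], 'tcp_pos': [0.195, 0.62, 0.302], 'eef_rot': [0.152, 0.988, -0.001, -0.0], 'force': [0.004, 0.269, 0.355], 'moment': [0.014, -0.041, -0.007], 'grip_force': 0.0, 'width': 0.088} 0.0453
scene [[0.874, 0.394, -0.285, 0.866], [0.486, -0.708, 0.513, -0.563], [0.0, -0.586, -0.81, 1.027], [0.0, 0.0, 0.0, 1.0]] [[443.2, 0.0, 315.2], [0.0, 443.2, 244.1], [0.0, 0.0, 1.0]]
side [[-0.999, -0.013, 0.03, 0.489], [-0.029, 0.778, -0.628, 0.65], [-0.015, -0.628, -0.778, 0.858], [0.0, 0.0, 0.0, 1.0]] [[456.1, 0.0, 321.3], [0.0, 456.1, 237.3], [0.0, 0.0, 1.0]]
wrist [[0.3, 0.91, 0.286, 0.12], [0.954, -0.286, -0.092, 0.643], [-0.002, 0.3, -0.954, 0.384], [0.0, 0.0, 0.0, 1.0]] [[418.8, 0.0, 315.0], [0.0, 418.8, 232.5], [0.0, 0.0, 1.0]]
```

View pics/scene0.png

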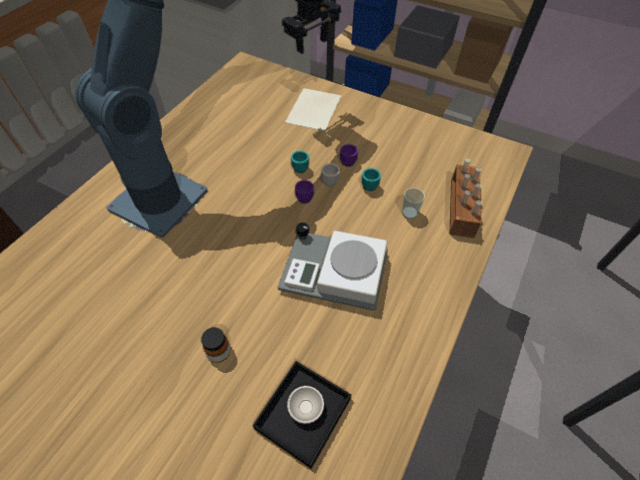

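View pics/side0.png

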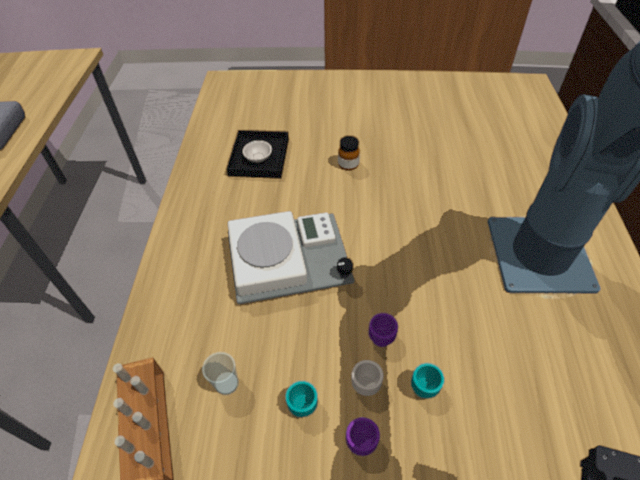

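The scene view shows the white mortar at (331,174), ringed by two purple and two turquoise look-alikes. The black knob is at (303,230), the pan at (354,259), the beaker at (413,203) and the jar at (216,345). In the side view the mortar is at (367,378), the knob at (345,267) and the pan at (265,244).

Run:
```python
from h import *
def blob(mask,uv,r):
    m=np.zeros(mask.shape,np.uint8);cv2.circle(m,uv,r,1,-1)
    n,l,st,c=cv2.connectedComponentsWithStats((mask&(m>0)).astype(np.uint8));i=1+np.argmax(st[1:,4]);return c[i],st[i,4],l==i
for n,kn,pan,cups,mo in(("scene",(303,230),(354,259),[(300,161),(348,155),(305,192),(371,180)],(331,174)),("side",(345,267),(265,244),[(428,380),(362,436),(383,330),(302,398)],(367,378))):
    f=np.load(n+"0.npz");p=f["p"].astype(int);d=f["d"];m=cam(n);P=pts(m,d)
    c,a,_=blob(p.max(2)<60,kn,14);print(n,"knob",c,a,np.round(onplane(m,c,.056),4))
    Z=P[...,2]
    c2,a,l=blob((d>0)&(p.max(2)<190)&(p.min(2)>70)&(Z>.06),pan,40);print("pan",c2,a,np.round(onplane(m,c2,.084),4), "z",np.round(np.median(Z[l]),4))
    for q in cups+[mo]:
        yy,xx=np.mgrid[:480,:640];near=np.hypot(xx-q[0],yy-q[1])<25
        hsv=cv2.cvtColor(f["p"],cv2.COLOR_RGB2HSV);sat=hsv[...,1];h=hsv[...,0]
        ref=p[q[1],q[0]]
        w=P[near&(d>0)&(Z>.045)&(Z<.08)]
        w0=P[q[1],q[0]];w=w[np.hypot(*(w-w0)[:,:2].T)<.045]
        (cx,cy),r=cv2.minEnclosingCircle(w[:,:2].astype(np.float32)*1000)
        print("cup",q,ref,len(w),"circ",round(cx,1),round(cy,1),round(r,1),"ztop",np.round(np.percentile(w[:,2],95),4))
```

```text
scene knob [301.81395349 230.98255814] 172 [[0.4707 0.0719 0.056 ]]
pan [353.52894212 260.0073187 ] 1503 [[0.6448 0.0368 0.084 ]] z 0.0836
cup (300, 161) [ 28 101  98] 109 circ 317.6 323.7 30.7 ztop 0.0592
cup (348, 155) [51 24 71] 94 circ 439.1 423.6 28.6 ztop 0.0579
cup (305, 192) [57 32 73] 118 circ 392.6 220.6 29.8 ztop 0.0568
cup (371, 180) [ 42 125 121] 107 circ 547.9 360.3 28.9 ztop 0.0592
cup (331, 174) [101  97  89] 91 circ 426.5 325.1 29.5 ztop 0.0583
side knob [344.82700422 268.38818565] 237 [[0.4675 0.0879 0.056 ]]
pan [264.17259873 244.71184788] 2051 [[0.6421 0.0483 0.084 ]] z 0.0841
cup (428, 380) [12 74 71] 376 circ 316.2 327.4 29.2 ztop 0.0577
cup (362, 436) [57 27 71] 423 circ 437.9 429.7 29.4 ztop 0.0577
cup (383, 330) [58 23 71] 331 circ 392.2 222.5 29.0 ztop 0.0579
cup (302, 398) [  5 145 140] 390 circ 546.0 366.2 29.4 ztop 0.0576
cup (367, 378) [97 94 87] 374 circ 427.7 323.8 29.0 ztop 0.0576
```

```bash
cat > tilt.py <<'E'
from h import *
def fit(w):
    for _ in range(6):
        c=np.median(w,0) if 0 else w.mean(0);A=np.c_[w[:,:2]-c[:2],np.ones(len(w))]
        k=np.linalg.lstsq(A,w[:,2],rcond=None)[0];r=w[:,2]-A@k
        t=max(2.5*1.48*np.median(abs(r)),.0004);
        if (abs(r)<t).all(): break
        w=w[abs(r)<t]
    return k,c,len(w),r.std()
def tilt(n,p,d,pan,m=None,yaw=None):
    m=m or cam(n);P=pts(m,d)[d>0];C=p[d>0].astype(int)
    r=np.hypot(P[:,0]-pan[0],P[:,1]-pan[1]);out={}
    ks={}
    for nm,sel in(("pan",(r<.05)&(abs(P[:,2]-.084)<.008)),("house",(r>.064)&(r<.1)&(abs(P[:,2]-.073)<.008)),
       ("table",(abs(P[:,2])<.012)&(r<.35)&(r>.12))):
        k,c,N,s=fit(P[sel]);ks[nm]=k;print(n,nm,"slope mrad",np.round(k[:2]*1e3,1),"z",round(k[2]*1e3,2),"c",np.round(c[:2],3),N,"rms mm",round(s*1e3,2))
    for a in("pan","house"):
        t=ks[a][:2]-ks["table"][:2];print("  rel",a,np.round(t*1e3,1),"mag",round(np.hypot(*t)*1e3,1),"dir deg",round(np.degrees(np.arctan2(t[1],t[0])),1),"short mm",round(np.hypot(*t)*129.4,2))
if __name__=="__main__":
    for n in("scene","side"):
        f=np.load(n+"0.npz");p,d=f["p"],f["d"];tilt(n,p,d,(.643,.043))
        # housing rectangle & pan outline by height
        m=cam(n);P=pts(m,d);
        hm=((d>0)&(P[...,2]>.062)&(P[...,2]<.095)&(np.hypot(P[...,0]-.643,P[...,1]-.043)<.13))
        w=P[hm];rc=cv2.minAreaRect(w[:,:2].astype(np.float32)*1000);print(n,"housing rect",np.round(rc[0],1),np.round(rc[1],1),round(rc[2],1))
        pm=(d>0)&(P[...,2]>.0795)&(P[...,2]<.1)&(np.hypot(P[...,0]-.643,P[...,1]-.043)<.1)
        w=P[pm];(cx,cy),r=cv2.minEnclosingCircle(w[:,:2].astype(np.float32)*1000);print("pan",round(cx,1),round(cy,1),round(r,1))
        km=(d>0)&(P[...,2]>.045)&(P[...,2]<.08)&(np.hypot(P[...,0]-.469,P[...,1]-.08)<.03)
        w=P[km];(cx,cy),r=cv2.minEnclosingCircle(w[:,:2].astype(np.float32)*1000);print("knob",round(cx,1),round(cy,1),round(r,1),len(w),np.round(np.percentile(w[:,2],[5,50,95]),4))
E
python3 tilt.py
```

```text
scene pan slope mrad [ 34.3 -31.8] z 83.69 c [0.643 0.042] 946 rms mm 1.61
scene house slope mrad [ 35.3 -29.3] z 73.84 c [0.646 0.032] 1467 rms mm 1.72
scene table slope mrad [ 1.1 -1. ] z -0.88 c [ 0.666 -0.002] 34493 rms mm 1.91
  rel pan [ 33.3 -30.8] mag 45.4 dir deg -42.8 short mm 5.87
  rel house [ 34.3 -28.3] mag 44.5 dir deg -39.6 short mm 5.75
scene housing rect [642.6  40.9] [150.3 182.4] 14.4
pan 658.7 30.9 78.8
knob 468.4 77.2 19.2 148 [0.0481 0.0625 0.0672]
side pan slope mrad [ 39.1 -31.5] z 84.37 c [0.643 0.044] 1318 rms mm 1.34
side house slope mrad [ 36.3 -31.4] z 73.59 c [0.639 0.056] 2064 rms mm 1.5
side table slope mrad [0.9 0.7] z -0.3 c [0.637 0.102] 44116 rms mm 1.52
  rel pan [ 38.2 -32.1] mag 49.9 dir deg -40.1 short mm 6.46
  rel house [ 35.4 -32.1] mag 47.8 dir deg -42.1 short mm 6.18
side housing rect [642.2  44.1] [150.9 181.7] 14.3
pan 659.2 32.4 80.6
knob 467.7 80.5 19.1 255 [0.0485 0.0642 0.0672]
```

Call:
play_rows(
  plan=[
    [-0.5, -0.5, 0.2, 0, 88],
    [-0.94, -0.96, 0.27, 0, 88],
    [-0.94, -0.96, 0.27, 0, 88],
    [-0.94, -0.96, 0.27, 0, 88],
    [-0.94, -0.96, 0.27, 0, 88],
    [-0.94, -0.96, 0.27, 0, 88],
    [-0.94, -0.96, 0.27, 0, 88],
    [-0.94, -0.96, 0.27, 0, 88],
    [-0.94, -0.96, 0.27, 0, 88],
    [-0.94, -0.96, 0.27, 0, 88],
    [-0.94, -0.96, 0.27, 0, 88],
    [-0.94, -0.96, 0.27, 0, 88],
    [-0.94, -0.96, 0.27, 0, 88],
    [-0.94, -0.96, 0.27, 0, 88],
    [-0.94, -0.96, 0.27, 0, 88],
    [-0.94, -0.96, 0.27, 0, 88],
    [-0.94, -0.96, 0.27, 0, 88],
    [-0.94, -0.96, 0.27, 0, 88],
    [-0.4, -0.4, 0.1, 0, 60],
    [0, 0, 0, 0, 60],
  ],
)

```text
time_s: 2.15
tcp_pos: [0.469, 0.0804, 0.1801]
eef_rot: [0.154, 0.988, -0.001, -0.0]
force: [-1.4, -0.4, -0.8]
width: 0.0742
grip_force: 0.0
```

Run:
```python
from h import *
s=readout.sense();print({k:np.round(v,3).tolist() for k,v in s.items() if k in("time_s","joint_positions","tcp_pos","eef_rot","width")})
p,d=viewer.grab_frame("wrist");cv2.imwrite("pics/wrist1.png",p[...,::-1]);m=cam("wrist",s);np.savez("wrist1.npz",p=p,d=d)
P=pts(m,d)
km=(d>0)&(P[...,2]>.058)&(P[...,2]<.075)&(np.hypot(P[...,0]-.468,P[...,1]-.08)<.03)
w=P[km];(cx,cy),r=cv2.minEnclosingCircle(w[:,:2].astype(np.float32)*1000);print("knob",round(cx,1),round(cy,1),round(r,1),len(w),np.round(w.mean(0),4),np.round(np.percentile(w[:,2],[5,50,95]),4))
```

```text
{'time_s': 2.15, 'joint_positions': [-0.361, 0.437, 0.118, 2.087, -0.084, 0.623, 1.075], 'tcp_pos': [0.469, 0.08, 0.18], 'eef_rot': [0.154, 0.988, -0.001, -0.0], 'width': 0.074}
knob 465.3 80.2 18.4 3664 [0.4639 0.0804 0.0656] [0.0632 0.0658 0.0671]
```

View pics/wrist1.png

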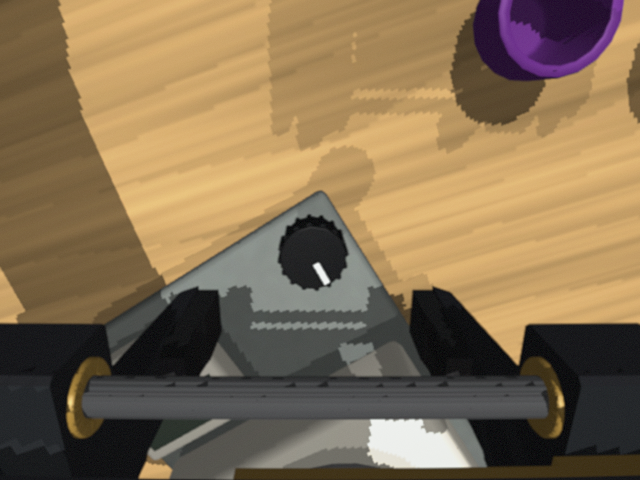

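The wrist view shows the knob centred near pixel (313,253) with its white mark at (321,273), close to the depth-camera estimate.

Call:
play_rows(
  plan=[
    [0.12, 0, 0.3, -1, 60],
    [0, 0, 0.4, -1, 60],
    [0, 0, 0.4, -1, 60],
    [0, 0, 0.4, -1, 60],
    [0, 0, 0.4, -1, 60],
    [0, 0, 0.4, -1, 60],
    [0, 0, 0.4, -1, 60],
    [0, 0, 0.4, -1, 60],
    [0, 0, 0, 0, 60],
    [0, 0, 0, 0, 20],
    [0, 0, 0, 0, 20],
    [0, 0, 0, 0, 20],
    [0, 0, 0, 0, 20],
    [0, 0, 0, 0, 20],
  ],
  force=15,
)

```text
time_s: 3.6
tcp_pos: [0.4668, 0.0823, 0.1036]
eef_rot: [-0.194, 0.981, -0.001, 0.001]
force: [2.9, -4.8, -1.0]
width: 0.0338
grip_force: 14.9
```

Call:
play_rows(
  plan=[
    [0, 0, 0, 1, 20],
    [0, 0, 0, 1, 20],
    [0, 0, 0, 1, 20],
    [0, 0, 0, 1, 20],
    [0, 0, 0, 1, 20],
    [0, 0, 0, 1, 20],
    [0, 0, 0, 1, 20],
    [0, 0, 0, 1, 20],
    [0, 0, 0, 1, 20],
    [0, 0, 0, 1, 20],
    [0, 0, 0, 1, 20],
    [0, 0, 0, 1, 20],
    [0, 0, 0, 1, 20],
    [0, 0, 0, 1, 20],
    [0, 0, 0, 1, 20],
    [0, 0, 0, 1, 20],
    [0, 0, 0, 1, 20],
    [0, 0, 0, 1, 20],
    [0, 0, 0, 1, 20],
    [0, 0, 0, 0, 20],
  ],
)

```text
time_s: 5.6
tcp_pos: [0.467, 0.082, 0.1037]
eef_rot: [0.593, 0.805, 0.0, 0.002]
force: [2.0, -6.3, 0.4]
width: 0.0334
grip_force: 15.0
```

Run:
```python
from tilt import *
s=readout.sense();print(np.round(s["joint_positions"],2),s["moment"],s["force"])
for n in("side","scene"):
    p,d=viewer.grab_frame(n);tilt(n,p,d,(.643,.043))
```

```text
[-0.55  0.61  0.35  2.13 -0.45  0.47  0.45] [-1.1923945  -0.6469255   0.00906545] [ 2.0364266  -6.27070378  0.35257682]
side pan slope mrad [ 22.6 -20.2] z 83.81 c [0.643 0.044] 1302 rms mm 1.34
side house slope mrad [ 19.4 -18.8] z 73.35 c [0.641 0.055] 1970 rms mm 1.41
side table slope mrad [1.  0.7] z -0.25 c [0.655 0.121] 40462 rms mm 1.52
  rel pan [ 21.6 -20.9] mag 30.0 dir deg -44.0 short mm 3.89
  rel house [ 18.4 -19.5] mag 26.9 dir deg -46.7 short mm 3.48
scene pan slope mrad [ 20.9 -16.6] z 83.11 c [0.643 0.042] 962 rms mm 1.69
scene house slope mrad [ 20.5 -18.2] z 73.12 c [0.647 0.031] 1503 rms mm 1.82
scene table slope mrad [ 1.3 -1.1] z -0.87 c [ 0.679 -0.011] 32854 rms mm 1.91
  rel pan [ 19.5 -15.5] mag 24.9 dir deg -38.4 short mm 3.23
  rel house [ 19.2 -17.1] mag 25.7 dir deg -41.7 short mm 3.32
```

Call:
play_rows(
  plan=[
    [0, 0, 0, 1, 20],
    [0, 0, 0, 1, 20],
    [0, 0, 0, 1, 20],
    [0, 0, 0, 1, 20],
    [0, 0, 0, 1, 20],
    [0, 0, 0, 1, 20],
    [0, 0, 0, 1, 20],
    [0, 0, 0, 1, 20],
    [0, 0, 0, 1, 20],
    [0, 0, 0, 1, 20],
    [0, 0, 0, 1, 20],
    [0, 0, 0, 1, 20],
    [0, 0, 0, 1, 20],
    [0, 0, 0, 1, 20],
    [0, 0, 0, 1, 20],
    [0, 0, 0, 1, 20],
    [0, 0, 0, 1, 20],
    [0, 0, 0, 1, 20],
    [0, 0, 0, 1, 20],
    [0, 0, 0, 1, 20],
  ],
)

```text
time_s: 7.7
tcp_pos: [0.4673, 0.0818, 0.1038]
eef_rot: [0.998, 0.063, 0.002, 0.002]
force: [3.3, -7.6, -1.7]
width: 0.0334
grip_force: 15.0
```

Call:
play_rows(
  plan=[
    [0, 0, 0, 1, 20],
    [0, 0, 0, 1, 20],
    [0, 0, 0, 1, 20],
    [0, 0, 0, 1, 20],
    [0, 0, 0, 0.8, 20],
    [0, 0, 0, 0, 20],
    [0, 0, 0, 0, 50],
    [0, 0, 0, 0, 60],
    [0, 0, 0, 0, 60],
    [0, 0, 0, 0, 60],
  ],
)

```text
time_s: 8.7
tcp_pos: [0.4655, 0.0841, 0.103]
eef_rot: [0.99, -0.143, -0.0, -0.0]
force: [0.4, 0.1, -0.7]
width: 0.0599
grip_force: 0.0
```

Run:
```python
from tilt import *
s=readout.sense();print(np.round(s["joint_positions"],2),s["width"],s["force"])
for n in("side","scene"):
    p,d=viewer.grab_frame(n);tilt(n,p,d,(.643,.043))
```

```text
[-0.93  0.8   0.87  2.15 -1.03  0.7  -1.19] 0.0599143116401227 [ 0.36462841  0.07554015 -0.74324157]
side pan slope mrad [ 2.1 -4. ] z 83.06 c [0.643 0.044] 1295 rms mm 1.31
side house slope mrad [ 1.5 -2.9] z 72.83 c [0.641 0.055] 1960 rms mm 1.45
side table slope mrad [1.  0.7] z -0.26 c [0.65  0.119] 41212 rms mm 1.52
  rel pan [ 1.1 -4.7] mag 4.9 dir deg -76.5 short mm 0.63
  rel house [ 0.5 -3.6] mag 3.7 dir deg -81.8 short mm 0.48
scene pan slope mrad [ 4.1 -4.9] z 82.59 c [0.643 0.042] 963 rms mm 1.75
scene house slope mrad [0.9 0.1] z 72.3 c [0.647 0.03 ] 1526 rms mm 1.77
scene table slope mrad [ 1.2 -1. ] z -0.89 c [ 0.679 -0.01 ] 32843 rms mm 1.89
  rel pan [ 2.9 -3.9] mag 4.9 dir deg -53.3 short mm 0.63
  rel house [-0.3  1.1] mag 1.2 dir deg 102.7 short mm 0.15
```

Call:
play_rows(
  plan=[
    [0, 0, -0.8, 0, 60],
    [0, 0, -0.9, 0, 84],
    [0, 0, -0.9, 0, 84],
    [0, 0, -0.9, 0, 84],
    [-0.42, -0.88, 0, 0, 84],
    [-0.42, -0.88, 0, 0, 84],
    [-0.42, -0.88, 0, 0, 84],
    [-0.42, -0.88, 0, 0, 84],
    [-0.42, -0.88, 0, 0, 84],
    [-0.42, -0.88, 0, 0, 84],
    [-0.42, -0.88, 0, 0, 84],
    [-0.42, -0.88, 0, 0, 84],
    [-0.42, -0.88, 0, 0, 84],
    [-0.42, -0.88, 0, 0, 84],
    [0, 0, 0, 0, 84],
  ],
)

```text
time_s: 10.3
tcp_pos: [0.4262, 0.328, 0.19]
eef_rot: [0.99, -0.14, -0.0, -0.0]
force: [-0.4, -0.2, 0.7]
width: 0.0842
grip_force: 0.0
```

Call:
play_rows(
  plan=[
    [0, 0, 0, -0.94, 84],
    [0, 0, 0, -0.94, 84],
    [0, 0, 0, -0.94, 84],
    [0, 0, 0, -0.94, 84],
    [0, 0, 0, -0.94, 84],
    [0, 0, 0, -0.94, 84],
    [0, 0, 0, -0.94, 84],
    [0, 0, 0, -0.94, 84],
    [0, 0, 0, -0.94, 84],
    [0, 0, 0, -0.94, 84],
    [0, 0, 0, -0.94, 84],
    [0, 0, 0, -0.94, 84],
    [0, 0, 0, 0, 84],
    [0, 0, 0, 0, 84],
  ],
)

```text
time_s: 11.7
tcp_pos: [0.4273, 0.3237, 0.1905]
eef_rot: [0.94, 0.34, -0.0, -0.0]
force: [-0.7, 0.7, -0.6]
width: 0.0839
grip_force: 0.0
```

Run:
```python
from tilt import *
s=readout.sense();print(s["time_s"],np.round(s["joint_positions"],2),s["tcp_pos"],s["eef_rot"])
p,d=viewer.grab_frame("wrist");cv2.imwrite("pics/wrist2.png",p[...,::-1]);m=cam("wrist",s);P=pts(m,d)
w=P[(d>0)&(P[...,2]>.048)&(P[...,2]<.065)&(np.hypot(P[...,0]-.427,P[...,1]-.324)<.045)]
(cx,cy),r=cv2.minEnclosingCircle(w[:,:2].astype(np.float32)*1000);print("wrist mortar",cx,cy,r,len(w),np.percentile(w[:,2],95))
p,d=viewer.grab_frame("side");cv2.imwrite("pics/side2.png",p[...,::-1]);P=pts(cam("side"),d)
w=P[(d>0)&(P[...,2]>.048)&(P[...,2]<.065)&(np.hypot(P[...,0]-.427,P[...,1]-.324)<.045)]
if len(w): (cx,cy),r=cv2.minEnclosingCircle(w[:,:2].astype(np.float32)*1000);print("side mortar",cx,cy,r,len(w))
tilt("side",p,d,(.643,.043))
w=P[(d>0)&(P[...,2]>.062)&(P[...,2]<.095)&(np.hypot(P[...,0]-.643,P[...,1]-.043)<.13)]
rc=cv2.minAreaRect(w[:,:2].astype(np.float32)*1000);print("housing rect",rc)
w=P[(d>0)&(P[...,2]>.0792)&(P[...,2]<.1)&(np.hypot(P[...,0]-.643,P[...,1]-.043)<.075)]
print("pan",cv2.minEnclosingCircle(w[:,:2].astype(np.float32)*1000),w.mean(0))
```

```text
11.7 [-1.35  0.66  0.85  1.96 -0.67  0.83 -1.  ] [0.42728482 0.32370162 0.19049711] [ 9.40377369e-01  3.40132905e-01 -1.06345859e-04 -2.11141389e-05]
wrist mortar 424.8503723144531 322.6056823730469 29.08598518371582 3583 0.057205481327081094
side mortar 427.7527770996094 323.5060729980469 28.692703247070312 276
side pan slope mrad [-0.2 -0.8] z 83.18 c [0.643 0.044] 1295 rms mm 1.35
side house slope mrad [ 2.6 -2.5] z 72.85 c [0.641 0.054] 1963 rms mm 1.48
side table slope mrad [0.7 0.5] z -0.19 c [0.702 0.114] 34762 rms mm 1.52
  rel pan [-0.8 -1.4] mag 1.6 dir deg -121.9 short mm 0.21
  rel house [ 1.9 -3. ] mag 3.6 dir deg -58.4 short mm 0.46
housing rect ((642.9027709960938, 42.45619201660156), (150.94566345214844, 182.64752197265625), 13.448614120483398)
pan ((642.3450317382812, 42.34455490112305), 60.9912223815918) [0.64267253 0.0445622  0.08314276]
```

View pics/wrist2.png

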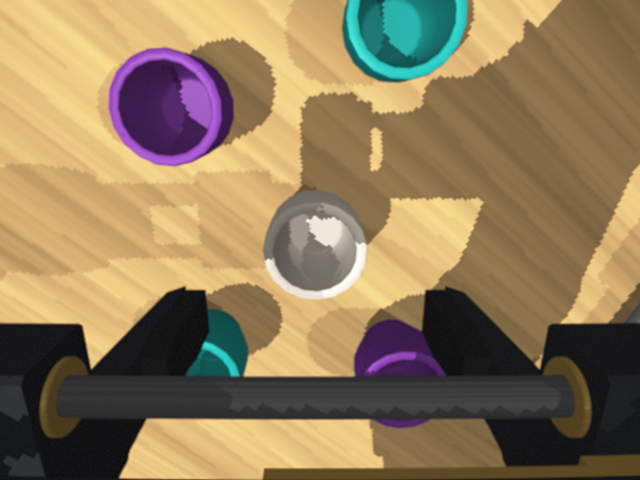

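The wrist view shows the white mortar centred between the fingers' axis at (317,245), with the purple and turquoise cups off to the corners, clear of both fingers.

Call:
play_rows(
  plan=[
    [0, 0, 0.7, 0, 84],
    [0, 0, 0.9, 0, 84],
    [0, 0, 0.9, 0, 84],
    [0, 0, 0.8, 0, 84],
    [0, 0, 0.5, 0, 84],
    [0, 0, 0.3, 0, 84],
    [0, 0, 0, 0, 84],
    [0, 0, 0, 0, 40],
    [0, 0, 0, 0, 40],
    [0, 0, 0, 0, 40],
    [0, 0, 0, 0, 40],
    [0, 0, 0, 0, 40],
    [0, 0, -0.3, 0, 40],
    [0, 0, -0.7, 0, 40],
    [0, 0, -0.9, 0, 40],
    [0, 0, -0.9, 0, 40],
    [0, 0, -0.9, 0, 40],
    [0, 0, -0.4, 0, 40],
    [0, 0, -0.2, 0, 40],
    [0, 0, 0, 0, 40],
  ],
  force=20,
)

```text
time_s: 13.8
tcp_pos: [0.427, 0.3245, 0.1955]
eef_rot: [0.94, 0.342, -0.0, -0.0]
force: [-0.2, -0.2, -2.2]
width: 0.0567
grip_force: 19.9
```

Run:
```python
from tilt import *
s=readout.sense();print(s["time_s"],np.round(s["joint_positions"],2),s["tcp_pos"],s["eef_rot"],s["width"],s["force"])
Rt=R.from_quat(s["eef_rot"]).as_matrix();print(Rt.T@(np.array([.6425,.043,0.19])-s["tcp_pos"])/.025)
p,d=viewer.grab_frame("wrist");cv2.imwrite("pics/wrist3.png",p[...,::-1]);m=cam("wrist",s);P=pts(m,d)
c=s["tcp_pos"]
w=P[(d>0)&(abs(P[...,2]-(c[2]-.031))<.02)&(np.hypot(P[...,0]-c[0],P[...,1]-c[1])<.05)]
h=P[...,2];z=w[:,2];print(len(w),np.percentile(z,[2,50,98]))
```

```text
13.8 [-1.36  0.65  0.85  1.96 -0.67  0.84 -1.01] [0.42702017 0.32447416 0.19546542] [ 9.39826052e-01  3.41653306e-01 -1.20950647e-05 -1.01378243e-04] 0.056734793296132256 [-0.21043053 -0.16998638 -2.22624706]
[-0.62339031 14.16571355  0.2157712 ]
18958 [0.14545835 0.16285717 0.18244558]
```

View pics/wrist3.png

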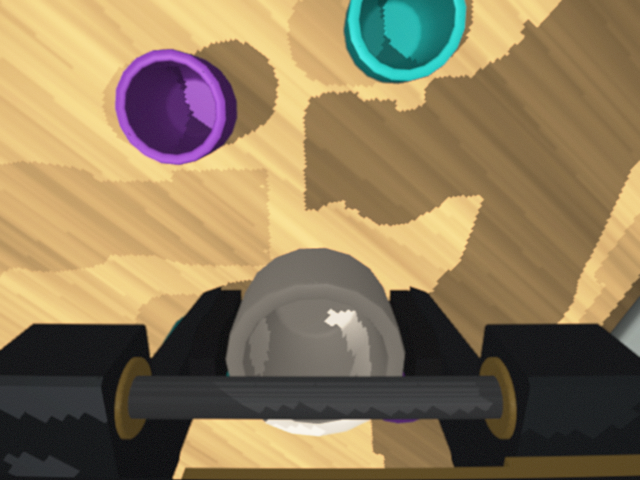

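The mortar is held upright between the pads, with its rim around (317,340), and the wrist force (-2.2 N) matches its weight. Next I carry it to the pan.

Call:
play_rows(
  plan=[
    [-0.04, 0.4, 0, 0, 40],
    [-0.04, 0.8, 0, 0, 40],
    [-0.04, 0.9, 0, 0, 40],
    [-0.04, 0.9, 0, 0, 40],
    [-0.04, 0.9, 0, 0, 40],
    [-0.04, 0.9, 0, 0, 40],
    [-0.04, 0.9, 0, 0, 40],
    [-0.04, 0.9, 0, 0, 40],
    [-0.04, 0.9, 0, 0, 40],
    [-0.04, 0.9, 0, 0, 40],
    [-0.04, 0.9, 0, 0, 40],
    [-0.04, 0.9, 0, 0, 40],
    [-0.04, 0.9, 0, 0, 40],
    [-0.04, 0.9, 0, 0, 40],
    [-0.04, 0.9, 0, 0, 40],
    [-0.04, 0.9, 0, 0, 40],
    [0, 0.37, 0, 0, 40],
    [0, 0.2, 0, 0, 40],
    [0, 0, 0, 0, 40],
    [0, 0, 0, 0, 40],
  ],
)

```text
time_s: 15.85
tcp_pos: [0.6451, 0.0397, 0.1951]
eef_rot: [0.94, 0.342, -0.0, -0.001]
force: [-0.2, 0.5, -2.7]
width: 0.0568
grip_force: 19.9
```

Run:
```python
from tilt import *
s=readout.sense();print(s["time_s"],np.round(s["joint_positions"],2),s["tcp_pos"],s["eef_rot"],s["width"],s["force"])
Rt=R.from_quat(s["eef_rot"]).as_matrix();print(Rt.T@(np.array([.6425,.043,0.172])-s["tcp_pos"])/.025)
p,d=viewer.grab_frame("side");cv2.imwrite("pics/side4.png",p[100:400,100:500,::-1]);P=pts(cam("side"),d)
```

```text
15.85 [-0.64  0.8   0.79  1.66 -0.66  0.97 -0.48] [0.64505318 0.03970607 0.19506727] [ 9.39693327e-01  3.42017639e-01 -3.61275660e-04 -5.05117814e-04] 0.056778847227789114 [-0.16720105  0.50093539 -2.669396  ]
[ 0.00676481 -0.16547389  0.92288735]
```

View pics/side4.png

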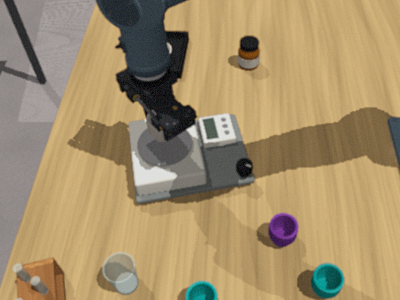

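The side crop shows the gripper and mortar over the pan (around (165,145)), with the beaker, jar and cups undisturbed. Lowering slowly now.

Call:
play_rows(
  plan=[
    [0, -0.17, 0.2, 0, 40],
    [0, 0, 0.2, 0, 40],
    [0, 0, 0.2, 0, 40],
    [0, 0, 0.1, 0, 40],
    [0, 0, 0.05, 0, 40],
    [0, 0, 0.05, 0, 40],
    [0, 0, 0, 0, 40],
  ],
)

```text
time_s: 16.6
tcp_pos: [0.6429, 0.0418, 0.1754]
eef_rot: [0.94, 0.341, 0.0, 0.0]
force: [0.3, 1.0, -1.6]
width: 0.0568
grip_force: 19.9
```

Call:
play_rows(
  plan=[
    [0, 0, 0.04, 0, 40],
    [0, 0, 0.04, 0, 40],
    [0, 0, 0, 0, 40],
  ],
)

```text
time_s: 16.9
tcp_pos: [0.6428, 0.0419, 0.1734]
eef_rot: [0.94, 0.342, -0.0, -0.0]
force: [-0.3, -0.6, -2.5]
width: 0.0565
grip_force: 19.9
```

Call:
play_rows(
  plan=[
    [0, 0, 0.03, 0, 40],
    [0, 0, 0.03, 0, 40],
    [0, 0, 0, 0, 40],
  ],
)

```text
time_s: 17.2
tcp_pos: [0.6429, 0.0419, 0.1722]
eef_rot: [0.94, 0.342, 0.0, -0.0]
force: [-0.4, 0.0, 0.5]
width: 0.0566
grip_force: 19.9
```

The wrist force rose from -2.5 N to +0.5 N, so the mortar is touching the pan. I'll release it and retreat upward.

Call:
play_rows(
  plan=[
    [0, 0, 0.02, 0, 40],
    [0, 0, 0, 0, 40],
    [0, 0, 0, 0, 62],
    [0, 0, 0, 0, 75],
    [0, 0, 0, 0, 84],
    [0, 0, 0, 0, 84],
    [0, 0, -0.3, 0, 84],
    [0, 0, -0.7, 0, 84],
    [0, 0, -0.9, 0, 84],
    [0, 0, -0.9, 0, 84],
    [0, 0, -0.9, 0, 84],
    [0, 0, -0.9, 0, 84],
    [0, 0, -0.5, 0, 84],
    [0, 0, 0, 0, 84],
  ],
)

```text
time_s: 18.6
tcp_pos: [0.6438, 0.0416, 0.3016]
eef_rot: [0.94, 0.341, 0.002, 0.0]
force: [0.6, -0.4, -0.5]
width: 0.084
grip_force: 0.0
```

Run:
```python
from tilt import *
s=readout.sense();print(s["time_s"],s["tcp_pos"],s["width"],s["force"])
for n in("side","scene"):
    p,d=viewer.grab_frame(n);cv2.imwrite(f"pics/{n}5.png",p[...,::-1]);tilt(n,p,d,(.643,.043));P=pts(cam(n),d)
    w=P[(d>0)&(P[...,2]>.125)&(P[...,2]<.15)&(np.hypot(P[...,0]-.643,P[...,1]-.043)<.045)]
    if len(w): print("mortar",cv2.minEnclosingCircle(w[:,:2].astype(np.float32)*1000),len(w),np.percentile(w[:,2],95))
    w=P[(d>0)&(P[...,2]>.062)&(P[...,2]<.095)&(np.hypot(P[...,0]-.643,P[...,1]-.043)<.13)]
    print("housing",cv2.minAreaRect(w[:,:2].astype(np.float32)*1000))
```

```text
18.6 [0.64377107 0.04159471 0.30158698] 0.08400397897458481 [ 0.62883592 -0.36716925 -0.50201936]
side pan slope mrad [ 0.6 -0.7] z 83.11 c [0.64  0.057] 788 rms mm 1.36
side house slope mrad [ 1.2 -2.6] z 72.78 c [0.639 0.061] 1826 rms mm 1.45
side table slope mrad [0.9 0.7] z -0.29 c [0.634 0.113] 43587 rms mm 1.51
  rel pan [-0.3 -1.4] mag 1.5 dir deg -103.9 short mm 0.19
  rel house [ 0.2 -3.3] mag 3.3 dir deg -85.9 short mm 0.42
mortar ((640.485595703125, 42.104190826416016), 30.521421432495117) 369 0.14062146095934025
housing ((643.2420043945312, 41.59960174560547), (150.66754150390625, 184.0911865234375), 13.39071273803711)
scene pan slope mrad [1.6 3.6] z 82.44 c [0.649 0.03 ] 534 rms mm 1.59
scene house slope mrad [-0.  -0.8] z 72.22 c [0.649 0.025] 1440 rms mm 1.78
scene table slope mrad [ 1.1 -1.1] z -0.88 c [ 0.67  -0.014] 32999 rms mm 1.9
  rel pan [0.5 4.6] mag 4.6 dir deg 83.2 short mm 0.6
  rel house [-1.1  0.3] mag 1.2 dir deg 167.3 short mm 0.15
mortar ((642.2621459960938, 37.74515914916992), 29.761682510375977) 243 0.14068554910139935
housing ((643.68212890625, 38.99285125732422), (150.0284423828125, 181.30535888671875), 13.444625854492188)
```

View pics/side5.png

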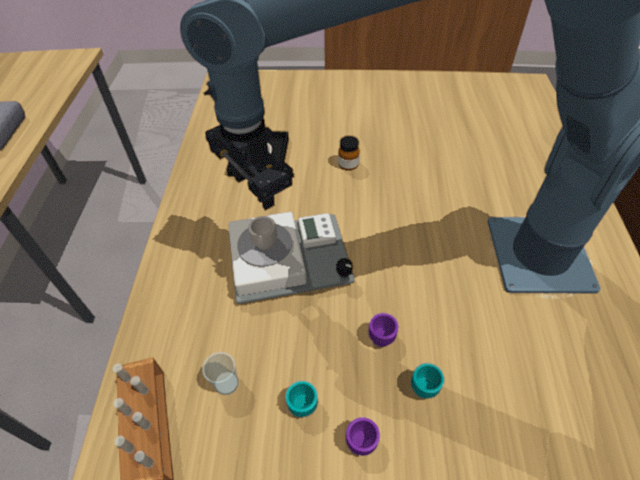

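The mortar stands upright in the middle of the pan at about (264,234). The balance is level, everything else is where it began, and the arm is clear.

```bash
python3 -c "
from workcell import ticket
print(ticket.hand_in())"
```

```text
the job is handed in; nothing more can be done
None
```

The job is handed in at about 19 s of the 72 s limit: I turned the foot about 219° clockwise until the balance measured level to about half a millimetre, and set the mortar upright on the pan within about 5 mm of its centre; the hand-in call returned no verdict.

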